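Show a welding filter plate's label to the bench camera

ROBOT

A 6-joint arm with a two-finger parallel gripper is mounted at the origin on the work surface. World frame = base frame: x ahead of the robot, y to its left, z up, the work surface at z = 0. Lengths are in m, angles in rad, forces in N, time in s.
With the tool pointing down it reaches from about 0.35 to 0.775 m from the base axis. Payload 5.5 kg.
Tool frame: the origin (TCP) lies where the fingers leave the gripper's body, on its centre line; the fingertips stand env.tip_reach ahead of it and the grasp point (between the pads) lies 54 mm ahead of it (env.tip_reach is the distance from the TCP to the fingertips, in m); z points along the fingers, y is the line along which they close (so a half turn about z gives the same grasp; the last joint's range is limited). The gripper opens to 85 mm and grips with 20 to 120 N. Pads are 22 mm wide; open, the fingers measure 114 mm over their backs; the gripper's body (76 mm by 85 mm) begins 54 mm behind the grasp point. The pads swing forward as they close: fully open they stand 13 mm farther back than shut.
Start: joints at [-0.14, 0.313, 0.046, 1.304, 0, 1.431], TCP at [0.575, -0, 0.304] pointing down, gripper open.
Joint ranges: [-2.76, 2.76], [-0.86, 1.69], [-1.03, 1.26], [-2.2, 2.34], [-1.47, 1.5], [-3.14, 3.14]. Speed limits (rad/s): [2.57, 2.57, 3.14, 3.14, 3.14, 3.14].

INTERFACE

Orientations are given as a unit quaternion [w, x, y, z].
In Python, from workcell import status, optics, hand_in, env gives the robot as it stands.
- The arm moves only by the shell command python3 -m handwheel 'ROWS' [FORCE]. ROWS is a JSON object whose one key "deltas" holds a list of rows, each a list of 5 numbers: the opening, from -1 (shut) to 1 (fully open), then the shift along the tool's x, y, z in units of 40 mm (1.0 is 40 mm), then the turn about the tool's z in units of 10 degrees (1.0 is 10 degrees). In form: {"deltas": [[jaw, x, y, z, roll], ...]}. A call has 1 to 20 rows; each row shifts and turns the commanded pose from where the row before left it, along the tool's axes as they then stand; what a row does not reach is not made up. A row lasts 1/8 s, in which the tool goes at most 62.5 mm and 10.7 degrees, less where a joint would pass 70% of its speed; a pose out of reach is approached as far as the arm can. A call is refused whole if a number of a shift passes 1 or a number of a turn 1, either way. A call with a gripper value outside its range is refused whole. The fingers move at their own pace and stop on an object; FORCE is the grip in N (left out, the last holds). Time passes only in rows, so rows that do not move let the fingers close. It gives the time, the measured TCP pose, the force, the opening and the grip force at its end, in the units of the state.
- status.get_state(): the state, without advancing time (a new reading comes with each control period).
- optics.read_camera(name): name is "scene" or "side" or "wrist"; returns a dict with "frame" (384x512x3 uint8, red, green, blue), "depth" (384x512 float32, m along the optical axis (not along the pixel's ray), 0 where there is no reading), "vfov" (degrees; the focal length in pixels is half the picture's height over the tangent of half this angle, whatever the lens; pixels are square), "cx", "cy" (the principal point, pixels), "origin" and "attitude" of the camera in the world. Camera axes: x right, y down, z forward; pixel columns grow to the right and rows downward; lengths in m; the calibration is good to about 2 mm. A picture is of the moment at which its call begins.
- hand_in(): hands the job in; it is judged then, once.
The state is a dict: "clock": time; "joint_pos": joint angles; "qvel": joint speeds; "tau": joint torques, N m; "tcp_pos": TCP position; "orientation": TCP orientation; "wrist_force": force on the tool from outside, world axes, zero at the start; "ft_torque": the same for the moment, N m; "finger_gap": finger opening in m; "grip_force": force on a finger pad.
Only numpy, scipy, OpenCV 4.12 (cv2) and the standard library are available. Lean on these libraries where they do the work, as an engineer would, in place of code of your own. Each camera call takes 0.05 s, during which the arm holds its last target. There are 200 camera calls.

TASK

Two dark welding filter plates stand on edge in the wooden rack; the one with a small notch in an upper corner has a frosted label at its notched end, on one face only. Lift that plate out by its plain half, so that no finger covers the label, and present it to the bench camera: label face up, square to the lens, centred in its view, about 14 cm away. Finish while still holding it there motionless, and leave the other plate and the things on the bench where they are.

Things in the scene. Friction and masses are not known exactly. Their poses are not given: they have to be found in the camera images.
- plate: notched filter plate, rigid dark glass 8 x 108 x 51 mm (x, y, z), 0.11 kg, upright in either groove. Origin: centre of its lower edge. Own x: out of the labelled face; y: along it to the notched, frosted end; z: up. A 14 x 14 mm bite is missing at the upper +y corner (upper right, seen facing the label). The half y < 0 is plain: grip its 8 mm there from above, e.g. at y = -24 mm
- label (a point): centre of the pale frosted label field, 34 x 34 mm, on the plate's +x face: plate frame (4, 35, 20) mm; it spans plate y = 18 to 52 mm. A pad is 22 mm wide, so keep the gripper's middle below plate y = +5 mm
- spare: the other filter plate: same glass and size (8 x 108 x 51 mm) but no notch and no label; stands in the other groove. Origin and axes as for the notched plate. Leave it in place
- rack: fixed wooden rack, 122 x 132 mm, any yaw. Origin: centre of its underside. Two grooves along own y at own x = -35 and +35 mm, 11 mm wide, 16 mm deep, floor 12 mm and rim 28 mm above the bench; a standing plate's top is 63 mm above the bench; 62 mm clear between the plates
- camera_head: grey box camera, black round lens. Origin: middle of the lens front, 270 mm above the bench. Own z: viewing direction, out of the lens, 45 degrees downward and roughly towards the robot; own y level. Reach round it: it stands at gripper height. The label belongs about 140 mm along own z, facing back at the lens. The head (60 mm wide, 45 mm tall) extends 62 mm behind the lens
- camera_stand: foot and post of the camera, fixed: round foot 90 mm across, post 14 mm thick, 315 mm tall. Origin: centre of the underside of the foot; own -x is the horizontal direction in which the camera looks
- tin: bystander: steel tin, 60 mm across, 85 mm tall, origin under its centre
- spanner: bystander: steel spanner, 150 mm long, lying flat
- oil_bottle: bystander: white plastic bottle, 52 mm across, 150 mm tall, origin under its centre

How it is judged:
On the way:
1. the notched plate is lifted clear of the rack in the fingers (height (world z) of plate above 0.06 m and contact force between the fingers and plate above 1 N), for 0.2 s.
At the end, for the whole second after the job is handed in: Plate still in the fingers on its plain half (y < 6 mm), touching neither rack nor camera, over 80 mm up; label 100-180 mm along the lens axis, within 30 mm of it both ways, face up, normal within 0.35 rad of the axis; spare within 20 mm, bystanders within 30 mm of start (contact force between the fingers and plate above 1 N and contact force between plate and rack below 0.1 N and contact force between plate and camera_stand below 0.1 N and height (world z) of plate above 0.08 m and z of label in the frame of camera_head between 0.1 and 0.18 m and x of label in the frame of camera_head between -0.03 and 0.03 m and y of label in the frame of camera_head between -0.03 and 0.03 m and angle between the x axis of plate and the z axis of camera_head, either way round below 0.35 rad and angle between plate's own x axis and vertical below 1.25 rad and y of the grasp point in the frame of plate below 0.006 m and linear speed of plate below 0.03 m/s and distance of spare from where it was at the start of the episode below 0.02 m and distance of each of tin, spanner, oil_bottle from where it was at the start of the episode below 0.03 m); the arm keeps its last pose, push and grip.
It fails at once if the spare plate is disturbed (distance of spare from where it was at the start of the episode above 0.03 m).
It fails at once if a bystander is disturbed (distance of any of tin, spanner, oil_bottle from where it was at the start of the episode above 0.04 m).
It also fails if it takes over 48 s, if anything falls off the work surface, if the arm or the gripper's body presses on something with over 40 N, if the wrist force passes 120 N, or if a joint passes its speed limit or range.

## Working session

There is one attempt and no reset: what is moved stays moved. The work goes in short steps, Python scripts to look and compute and a shell command to move; the robot and the scene stay as the last step left them, time stands still between calls to the robot, and variables do not carry over. Pictures are saved under pics/ and viewed, at most 10 in all, crops included, and the job is handed in when it is done.

```bash
mkdir -p pics; ls
python3 - <<'E'
from workcell import status, optics, env
import cv2,numpy as np
s=status.get_state();print(s['clock'],s['tcp_pos'],s['orientation'],s['finger_gap'],env.tip_reach)
for n in ("scene","side","wrist"):
    c=optics.read_camera(n);cv2.imwrite(f"pics/{n}0.png",c['frame'][:,:,::-1]);np.savez(f"{n}0.npz",**c)
    print(n,c['vfov'],c['cx'],c['cy'],c['origin'],c['attitude'])
E
```

```text
pics
0.0 [5.74625767e-01 6.12219597e-05 3.03019213e-01] [-7.19414779e-04  7.07098297e-01  7.07114700e-01 -5.32031847e-04] 0.08557005032530382 0.0726
scene 47.034220614832684 253.71228854369778 189.67196833334575 [ 1.00547463 -0.4781025   1.16145324] [-0.24975606  0.8971993   0.35040635 -0.09935152]
side 48.955082075470386 260.9826579673747 191.5916057478791 [ 0.4093572  -0.82001352  0.71038458] [-0.46278928  0.88048055 -0.0938152   0.04217567]
wrist 63.15078375609499 256.322778165047 186.15831033865453 [0.57412355 0.07183594 0.37371013] [ 1.40661982e-01  9.90057116e-01  6.82218134e-04 -8.04778856e-04]
```

View pics/scene0.png

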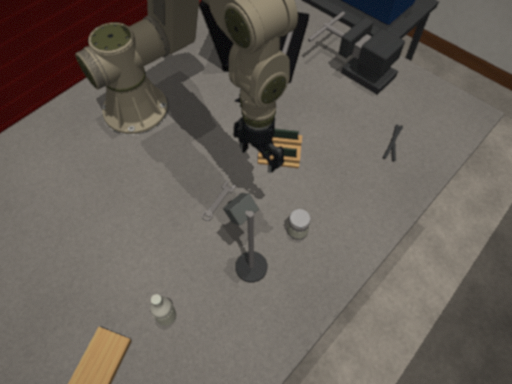

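View pics/side0.png

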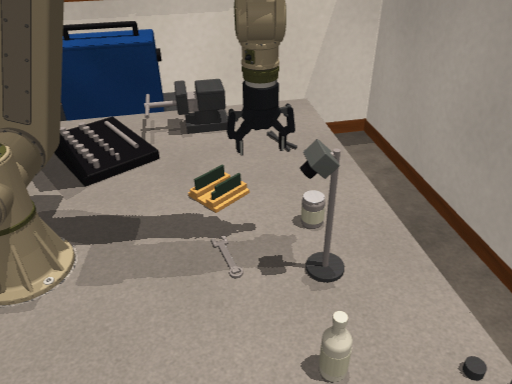

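View pics/wrist0.png

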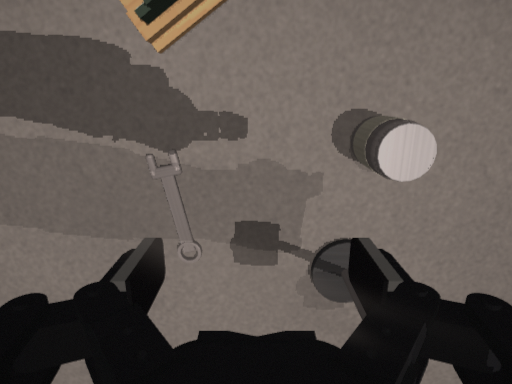

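The scene view shows the rack at about (280,150), camera head (240,210), foot (252,267) and tin (299,222). The side view shows the rack at (218,190), with two plates running from lower left to upper right, head (320,160) and foot (325,266). The wrist view only shows a corner of the rack at the upper left. Next I'll measure and zoom in.

```bash
cat > h.py <<'E'
import numpy as np,cv2
from scipy.spatial.transform import Rotation as R
def rot(q): return R.from_quat([q[1],q[2],q[3],q[0]]).as_matrix()
def load(n): return dict(np.load(n))
def pts(c):
    d=c['depth'];h,w=d.shape;f=h/2/np.tan(np.radians(float(c['vfov']))/2)
    v,u=np.mgrid[:h,:w];P=np.dstack([(u-c['cx'])/f*d,(v-c['cy'])/f*d,d])
    return P@rot(c['attitude']).T+c['origin']
def ray(c,u,v,z):
    f=384/2/np.tan(np.radians(float(c['vfov']))/2)
    r=rot(c['attitude'])@np.array([(u-c['cx'])/f,(v-c['cy'])/f,1]);o=c['origin'];return o+r*(z-o[2])/r[2]
def proj(c,p):
    f=384/2/np.tan(np.radians(float(c['vfov']))/2)
    q=rot(c['attitude']).T@(np.array(p)-c['origin']);return q[0]/q[2]*f+c['cx'],q[1]/q[2]*f+c['cy']
E
python3 - <<'E'
from h import *
for n,b in (("scene",(235,120,75,60)),("side",(180,155,80,60))):
    c=load(n+"0.npz");P=pts(c);hsv=cv2.cvtColor(c['frame'],cv2.COLOR_RGB2HSV)
    x,y,w,h=b
    m=(hsv[...,0]>8)&(hsv[...,0]<28)&(hsv[...,1]>120)&(c['depth']>0)
    k=np.zeros_like(m);k[y:y+h,x:x+w]=m[y:y+h,x:x+w]
    q=P[k&(abs(P[...,2]-.028)<.006)]
    print(n,len(q),q.mean(0),cv2.minAreaRect(q[:,:2].astype(np.float32)*1000))
    box=np.zeros_like(m);box[y:y+h,x:x+w]=1
    g=P[box&(P[...,2]>.055)&(P[...,2]<.07)]; print('plates',len(g),g.min(0) if len(g) else 0,g.max(0) if len(g) else 0)
    cv2.imwrite(f"pics/{n}_z.png",cv2.resize(c['frame'][y:y+h,x:x+w,::-1],(800,600) if n=='side' else (750,600),interpolation=cv2.INTER_CUBIC))
E
```

```text
scene 159 [0.5082292  0.21234937 0.02722437] ((489.9551086425781, 196.4520263671875), (123.67079162597656, 92.29395294189453), 35.217498779296875)
plates 130 [0.44679323 0.1694077  0.0550453 ] [0.55223817 0.26070197 0.06834291]
side 406 [0.48237318 0.18999742 0.02724575] ((486.2171630859375, 202.04571533203125), (135.91563415527344, 104.63938903808594), 33.77894973754883)
plates 250 [0.41991382 0.15066159 0.05502253] [0.55037425 0.26256219 0.06697204]
```

View pics/side_z.png

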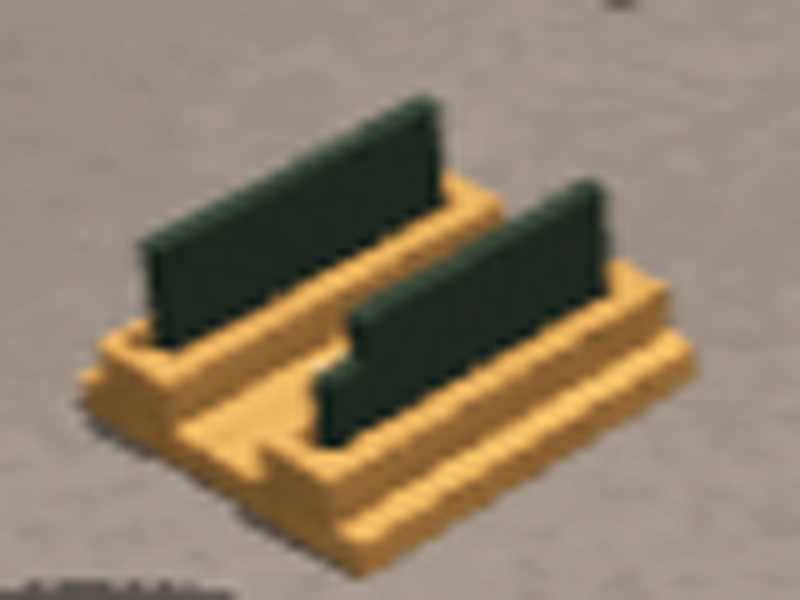

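The side crop shows the notched plate is the nearer one. Its notch is at the lower-left end, around crop (335,350). The visible face has no label, so the label faces the spare. Next I'll measure the plate and camera head, and check the move command's help.

```bash
python3 -m handwheel --help 2>&1 | head -30
python3 - <<'E'
from h import *
th=np.radians(34.)
Q=[];H=[]
for n,b in (("scene",(235,120,75,60)),("side",(180,155,80,60))):
    c=load(n+"0.npz");P=pts(c);x,y,w,h=b
    p=P[y:y+h,x:x+w].reshape(-1,3);p=p[(p[:,2]>.033)&(p[:,2]<.07)];
    rgb=c['frame'][y:y+h,x:x+w].reshape(-1,3)
    for yaw in (34,35):
        t=np.radians(yaw);a=np.array([np.cos(t),np.sin(t)]);nn=np.array([-np.sin(t),np.cos(t)])
        s=p[:,:2]@nn;l=p[:,:2]@a
        hist=np.histogram(s,bins=np.arange(-.20,.0,.005)) if 0 else None
        mid=(s.min()+s.max())/2
        for k,lab in ((s<mid,'near'),(s>=mid,'far')):
            tp=k&(p[:,2]>.058)
            L=np.polyfit(p[tp,0],p[tp,1],1)
            print(n,yaw,lab,k.sum(),'n',np.percentile(s[k],[2,50,98]).round(4),'l',np.percentile(l[k],[1,99]).round(4),'top',tp.sum(),np.median(s[tp]).round(4),np.degrees(np.arctan(L[0])).round(1),p[tp,2].max().round(3))
    # camera head
    m=(P[...,2]>.2)&(P[...,2]<.36)&(c['depth']>0)
    if n=='scene': r=(slice(180,240),slice(215,265))
    else: r=(slice(130,200),slice(290,345))
    q=P[r][m[r]];col=c['frame'][r][m[r]]
    print(n,'head',len(q),q.min(0).round(3),q.max(0).round(3)); np.save(n+'_head.npy',np.hstack([q,col]))
    m2=(P[...,2]>.05)&(P[...,2]<.19)&(c['depth']>0)
    r=(slice(200,275),slice(235,265)) if n=='scene' else (slice(170,270),slice(318,345))
    q=P[r][m2[r]];print('post',len(q),q.mean(0).round(4),q.std(0).round(4))
    x,y,w,h=(205,170,70,115) if n=='scene' else (280,125,75,160)
    cv2.imwrite(f"pics/{n}_h.png",cv2.resize(c['frame'][y:y+h,x:x+w,::-1],None,fx=5 if n=='scene' else 3.7,fy=5 if n=='scene' else 3.7,interpolation=cv2.INTER_CUBIC))
a=cv2.imread('pics/scene_h.png');b=cv2.imread('pics/side_h.png');h=max(a.shape[0],b.shape[0])
a=cv2.copyMakeBorder(a,0,h-a.shape[0],0,0,0);b=cv2.copyMakeBorder(b,0,h-b.shape[0],0,0,0);ab=np.hstack([a,b]);print(ab.shape);cv2.imwrite('pics/heads.png',ab)
E
```

```text
invalid input: not JSON, or not a number
scene 34 near 114 n [-0.1459 -0.141  -0.1344] l [0.4765 0.5719] top 46 -0.1392 30.5 0.066
scene 34 far 188 n [-0.0775 -0.0719 -0.0646] l [0.4924 0.5676] top 64 -0.0705 34.6 0.068
scene 35 near 114 n [-0.1556 -0.1506 -0.1438] l [0.4739 0.5692] top 46 -0.1488 30.5 0.066
scene 35 far 188 n [-0.0862 -0.0811 -0.0742] l [0.491  0.5663] top 64 -0.0798 34.6 0.068
scene head 858 [ 0.622 -0.184  0.201] [ 0.698 -0.122  0.332]
post 129 [ 0.6941 -0.1574  0.1255] [0.0032 0.0034 0.0401]
side 34 near 317 n [-0.1438 -0.1402 -0.1334] l [0.4632 0.5692] top 94 -0.1386 34.4 0.067
side 34 far 328 n [-0.0746 -0.0703 -0.0633] l [0.46   0.5692] top 106 -0.0696 34.2 0.067
side 35 near 317 n [-0.1526 -0.1492 -0.1426] l [0.4607 0.5667] top 94 -0.148 34.4 0.067
side 35 far 328 n [-0.0831 -0.0795 -0.0718] l [0.4587 0.5679] top 106 -0.0787 34.2 0.067
side head 1273 [ 0.621 -0.185  0.201] [ 0.698 -0.007  0.33 ]
post 447 [ 0.699  -0.1134  0.1103] [0.0184 0.0717 0.0412]
(592, 628, 3)
```

View pics/heads.png

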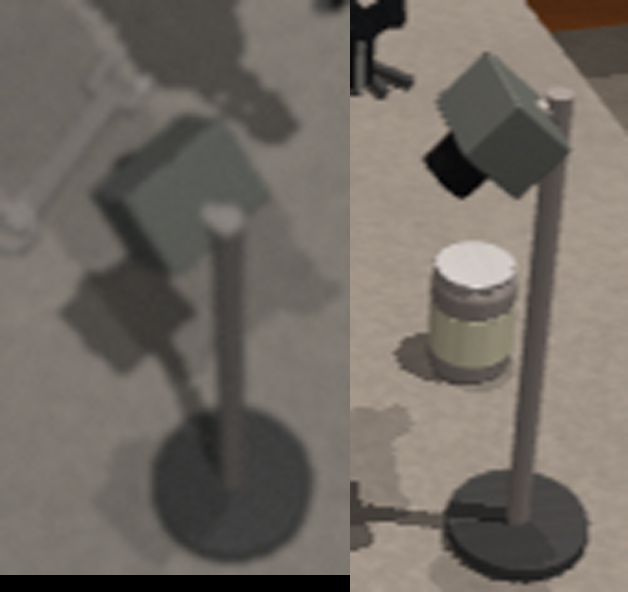

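Run:
```python
from h import *
rng=np.random.default_rng(0)
for n in ('scene','side'):
    D=np.load(n+'_head.npy');q=D[:,:3];col=D[:,3:]
    k=(np.hypot(q[:,0]-.694,q[:,1]+.157)>.012)&(q[:,0]>.55)&(q[:,1]<-.1);q=q[k];col=col[k]
    dark=col.max(1)<40; print(n,len(q),'dark',dark.sum(),q[dark].mean(0).round(4),q[dark].min(0).round(3),q[dark].max(0).round(3))
    r=q[~dark]
    for i in range(3):
        best=None
        for _ in range(1500):
            a,b,c=r[rng.choice(len(r),3,False)];nn=np.cross(b-a,c-a);l=np.linalg.norm(nn)
            if l<1e-5: continue
            nn/=l;inl=abs((r-a)@nn)<.0025
            if best is None or inl.sum()>best.sum():best=inl
        p=r[best];c=p.mean(0);nn=np.linalg.svd(p-c)[2][2];nn*=np.sign(nn[2]+1e-9)
        print(n,len(p),c.round(4),nn.round(3));r=r[~best]
        if len(r)<40:break
```

```text
<stdin>:6: RuntimeWarning: Mean of empty slice.
  ret = um.true_divide(
Traceback (most recent call last):
ValueError: zero-size array to reduction operation minimum which has no identity
```

Run:
```python
from h import *
rng=np.random.default_rng(0)
for n in ('scene','side'):
    D=np.load(n+'_head.npy');q=D[:,:3];col=D[:,3:]
    k=(np.hypot(q[:,0]-.694,q[:,1]+.157)>.012)&(q[:,0]>.55)&(q[:,1]<-.1);q=q[k];col=col[k]
    dark=col.max(1)<(40 if n=='side' else 0); print(n,len(q),'dark',dark.sum())
    if dark.sum(): print(q[dark].mean(0).round(4),q[dark].min(0).round(3),q[dark].max(0).round(3))
    r=q[~dark]
    for i in range(3):
        best=None
        for _ in range(1500):
            a,b,c=r[rng.choice(len(r),3,False)];nn=np.cross(b-a,c-a);l=np.linalg.norm(nn)
            if l<1e-5: continue
            nn/=l;inl=abs((r-a)@nn)<.0025
            if best is None or inl.sum()>best.sum():best=inl
        p=r[best];c=p.mean(0);nn=np.linalg.svd(p-c)[2][2];nn*=np.sign(nn[2]+1e-9)
        print(n,len(p),c.round(4),nn.round(3));r=r[~best]
        if len(r)<40:break
```

```text
scene 677 dark 0
scene 405 [ 0.672  -0.1544  0.3159] [ 0.703 -0.041  0.71 ]
scene 158 [ 0.6454 -0.1544  0.3167] [-0.694  0.02   0.72 ]
scene 85 [ 0.6598 -0.1821  0.2998] [-0.039 -0.999  0.011]
side 978 dark 140
[ 0.6332 -0.1615  0.283 ] [ 0.621 -0.179  0.266] [ 0.648 -0.148  0.302]
side 395 [ 0.6581 -0.1804  0.302 ] [-0.065 -0.998  0.014]
side 310 [ 0.6456 -0.1496  0.3165] [-0.693  0.028  0.72 ]
side 75 [ 0.6733 -0.1539  0.315 ] [ 0.703 -0.035  0.71 ]
```

Camera head measured: lens ≈ (0.631,-0.151,0.270), view direction ≈ (-0.706,0.03,-0.707). The label therefore belongs at ≈ (0.532,-0.147,0.171), which means tilting the tool 45°. The rows have no tilt axis, so I'll check with empty fingers how the arm behaves at the edge of its reach, up high and clear of everything.

```bash
python3 -m handwheel '{"deltas": [[1,1,0,-0.5,0],[1,1,0,-0.5,0],[1,0,1,0,0],[1,0,1,0,0],[1,0,1,0,0],[1,0,1,0,0],[1,0,1,0,0],[1,0,1,0,0],[1,0,1,0,0],[1,0,1,0,0]]}'
python3 - <<'E'
from h import *
from workcell import status
s=status.get_state();print(s['joint_pos'].round(3) if hasattr(s['joint_pos'],'round') else s['joint_pos'],rot(s['orientation']).round(3))
E
```

```text
clock: 1.4
tcp_pos: [0.8374, 0.0746, 0.3109]
orientation: [0.02, 0.707, 0.707, 0.023]
wrist_force: [0.2, -0.7, 1.4]
finger_gap: 0.0855
grip_force: 0.0
[-0.008  0.994  1.262  1.779  0.004  1.563] [[-0.     0.998  0.06 ]
 [ 1.    -0.     0.004]
 [ 0.004  0.06  -0.998]]
```

```bash
python3 -m handwheel '{"deltas": [[1,0,1,0,0],[1,0,1,0,0],[1,0,1,0,0],[1,0,1,0,0]]}'
python3 - <<'E'
from h import *
from workcell import status
s=status.get_state();print(np.round(s['joint_pos'],3),rot(s['orientation']).round(3)[:,1:])
E
```

```text
clock: 1.9
tcp_pos: [0.8986, 0.067, 0.2826]
orientation: [0.06, 0.704, 0.704, 0.066]
wrist_force: [0.5, -0.6, 0.1]
finger_gap: 0.0853
grip_force: 0.0
[-0.018  1.035  1.263  1.621  0.012  1.554] [[ 0.984  0.177]
 [-0.001  0.009]
 [ 0.177 -0.984]]
```

```bash
python3 -m handwheel '{"deltas": [[1,0,1,0,0],[1,0,1,0,0],[1,0,1,0,0],[1,0,1,0,0],[1,0,1,-0.5,0],[1,0,1,-0.5,0],[1,0,1,-0.5,0],[1,0,1,-0.5,0]]}'
cat > st.py <<'E'
from h import *
from workcell import status
s=status.get_state();A=rot(s['orientation']);p=np.array(s['tcp_pos'])
print(s['clock'],np.round(s['joint_pos'],3),'tcp',p.round(4),'gp',(p+.054*A[:,2]).round(4));print(A.round(3),'gap',s['finger_gap'],'grip',s['grip_force'])
E
python3 st.py
```

```text
clock: 2.9
tcp_pos: [0.9686, 0.053, 0.3516]
orientation: [0.147, 0.691, 0.69, 0.159]
wrist_force: [-0.1, -0.4, 0.2]
finger_gap: 0.0854
grip_force: 0.0
2.9 [-0.035  0.986  1.265  1.414  0.032  1.543] tcp [0.9686 0.053  0.3516] gp [0.9914 0.0539 0.3027]
[[-0.003  0.906  0.423]
 [ 1.    -0.004  0.017]
 [ 0.017  0.423 -0.906]] gap 0.08535641333904 grip 0.0
```

```bash
python3 -m handwheel '{"deltas": [[1,0,-1,0,0],[1,0,-1,0,0],[1,0,-1,0,0],[1,0,-1,0.5,0]]}'; python3 st.py
```

```text
clock: 3.4
tcp_pos: [0.8529, 0.0538, 0.2782]
orientation: [0.148, 0.69, 0.69, 0.16]
wrist_force: [0.3, -0.3, 0.1]
finger_gap: 0.0852
grip_force: 0.0
3.4 [-0.04   0.58   0.31   0.862  0.033  1.539] tcp [0.8529 0.0538 0.2782] gp [0.8759 0.0547 0.2293]
[[-0.003  0.905  0.426]
 [ 1.    -0.004  0.016]
 [ 0.017  0.426 -0.905]] gap 0.08518181677046731 grip 0.0
```

```bash
python3 -m handwheel '{"deltas": [[1,0,-0.9,-0.43,0],[1,0,-0.9,-0.43,0],[1,0,-0.9,-0.43,0],[1,0,-0.9,-0.43,0],[1,0,-0.9,-0.43,0],[1,0,-0.9,-0.43,0],[1,0,-0.9,-0.43,0],[1,0,-0.9,-0.43,0],[1,0,-0.9,-0.43,0],[1,0,-0.9,-0.43,0],[1,0,-0.9,-0.43,0],[1,0,-0.9,-0.43,0],[1,0,-0.9,-0.43,0]]}'; python3 st.py
```

```text
clock: 5.03
tcp_pos: [0.3337, 0.0521, 0.2818]
orientation: [0.147, 0.69, 0.69, 0.159]
wrist_force: [-0.0, -0.4, 0.0]
finger_gap: 0.0858
grip_force: 0.0
5.025 [-0.135 -0.471 -0.799  0.812  0.073  1.452] tcp [0.3337 0.0521 0.2818] gp [0.3564 0.053  0.2328]
[[-0.003  0.907  0.422]
 [ 1.    -0.004  0.016]
 [ 0.016  0.422 -0.907]] gap 0.08577421991348606 grip 0.0
```

```bash
python3 -m handwheel '{"deltas": [[1,0,-0.9,-0.43,0],[1,0,-0.9,-0.43,0],[1,0,-0.9,-0.43,0],[1,0,-0.9,-0.43,0]]}'; python3 st.py
```

```text
clock: 5.52
tcp_pos: [0.1851, 0.0562, 0.2838]
orientation: [0.141, 0.692, 0.691, 0.153]
wrist_force: [-1.6, 11.4, 2.6]
finger_gap: 0.0852
grip_force: 0.0
5.525 [-0.331 -0.862 -0.874  1.165  0.147  1.27 ] tcp [0.1851 0.0562 0.2838] gp [0.207  0.057  0.2345]
[[-0.002  0.914  0.407]
 [ 1.    -0.005  0.015]
 [ 0.016  0.407 -0.913]] gap 0.08517545750071147 grip 0.0
```

```bash
python3 -m handwheel '{"deltas": [[1,0,0.9,0.4,0],[1,0,0.9,0.4,0],[1,0,0.35,0.95,0],[1,0,0.35,0.95,0],[1,0,0.1,0.95,0],[1,0,-0.4,0.9,0]]}'; python3 st.py;  python3 -m handwheel '{"deltas": [[1,0,-0.9,-0.4,0],[1,0,-0.9,-0.4,0]]}'; python3 st.py
```

```text
clock: 6.28
tcp_pos: [0.3473, 0.0589, 0.1604]
orientation: [0.142, 0.692, 0.691, 0.152]
wrist_force: [0.8, 0.7, -0.1]
finger_gap: 0.0854
grip_force: 0.0
6.275 [-0.096 -0.294 -1.026  0.422  0.053  1.487] tcp [0.3473 0.0589 0.1604] gp [0.3692 0.0596 0.1111]
[[-0.002  0.914  0.406]
 [ 1.    -0.004  0.014]
 [ 0.014  0.406 -0.914]] gap 0.08542026929463 grip 0.0
clock: 6.52
tcp_pos: [0.2821, 0.0622, 0.1881]
orientation: [0.131, 0.694, 0.694, 0.14]
wrist_force: [-0.2, -0.1, 0.9]
finger_gap: 0.0856
grip_force: 0.0
6.525 [-0.107 -0.489 -1.026  0.652  0.052  1.475] tcp [0.2821 0.0622 0.1881] gp [0.3024 0.0629 0.1381]
[[-0.001  0.927  0.376]
 [ 1.    -0.003  0.012]
 [ 0.013  0.376 -0.927]] gap 0.08562230364485357 grip 0.0
```

```bash
python3 -m handwheel '{"deltas": [[1,0,-1,0.4,0],[1,0,-1,0.4,0],[1,0,-1,0.4,0],[1,0,-1,0.4,0],[1,0,-1,0.4,0]]}'; python3 st.py
```

```text
clock: 7.15
tcp_pos: [0.1782, 0.0899, 0.194]
orientation: [0.101, 0.702, 0.698, 0.096]
wrist_force: [0.1, 1.0, 0.3]
finger_gap: 0.0854
grip_force: 0.0
7.15 [ 0.097 -0.657 -1.026  0.925 -0.034  1.668] tcp [0.1782 0.0899 0.194 ] gp [0.1931 0.0895 0.1421]
[[ 0.006  0.961  0.276]
 [ 1.    -0.004 -0.007]
 [-0.006  0.276 -0.961]] gap 0.08536937265724963 grip 0.0
```

```bash
python3 -m handwheel '{"deltas": [[1,-0.3,1,0.3,0],[1,-0.3,1,0.3,0],[1,0,1,0.3,0],[1,0,0.5,0.9,0],[1,0,-0.3,0.9,0],[1,0,-1,0.3,0],[1,0,-1,0.3,0],[1,0,-1,0.3,0]]}'; python3 st.py
```

```text
clock: 8.15
tcp_pos: [0.2797, 0.0835, 0.1226]
orientation: [0.078, 0.706, 0.701, 0.064]
wrist_force: [0.2, 0.5, 0.0]
finger_gap: 0.0851
grip_force: 0.0
8.15 [ 0.035 -0.224 -1.026  0.57  -0.028  1.61 ] tcp [0.2797 0.0835 0.1226] gp [0.2905 0.0824 0.0697]
[[ 0.009  0.98   0.199]
 [ 1.    -0.004 -0.021]
 [-0.02   0.199 -0.98 ]] gap 0.08506832396673948 grip 0.0
```

```bash
python3 -m handwheel '{"deltas": [[1,0,-1,0.2,0],[1,0,-1,0.2,0],[1,0,-1,0.2,0],[1,0,-1,0.2,0]]}'; python3 st.py
```

```text
clock: 8.65
tcp_pos: [0.1833, 0.1187, 0.1463]
orientation: [0.062, 0.709, 0.702, 0.028]
wrist_force: [-0.5, 1.2, 0.2]
finger_gap: 0.0854
grip_force: 0.0
8.65 [ 0.291 -0.372 -1.025  0.811 -0.083  1.868] tcp [0.1833 0.1187 0.1463] gp [0.1901 0.1161 0.0928]
[[ 0.014  0.992  0.126]
 [ 0.999 -0.007 -0.049]
 [-0.048  0.126 -0.991]] gap 0.08544124286661538 grip 0.0
```

```bash
python3 -m handwheel '{"deltas": [[1,-0.5,1,0.1,0],[1,-0.9,1,0.1,0],[1,-0.9,0.9,0.1,0],[1,-0.9,0.3,0.7,0],[1,-0.9,0,0.3,0],[1,0.2,-1,0.1,0],[1,0.2,-1,0.1,0],[1,0.2,-1,0.1,0],[1,0.2,-1,0.1,0]]}'; python3 st.py
```

```text
clock: 9.78
tcp_pos: [0.2087, -0.021, 0.1471]
orientation: [0.036, 0.71, 0.703, 0.011]
wrist_force: [-0.3, -0.9, 0.1]
finger_gap: 0.0856
grip_force: 0.0
9.775 [-4.900e-01 -3.880e-01 -1.025e+00  8.570e-01 -1.000e-03  1.091e+00] tcp [ 0.2087 -0.021   0.1471] gp [ 0.2123 -0.023   0.0932]
[[ 0.011  0.998  0.066]
 [ 0.999 -0.009 -0.037]
 [-0.036  0.067 -0.997]] gap 0.08561353124526996 grip 0.0
```

```bash
python3 -m handwheel '{"deltas": [[1,0,1,0,0],[1,0,1,0.1,0],[1,0,0.8,0.5,0],[1,0,-1,0.2,0],[1,0,-1,0.1,0],[1,0,-1,0.1,0],[1,0,-1,0.1,0],[1,0,-1,0.1,0]]}'; python3 st.py
```

```text
clock: 10.78
tcp_pos: [0.1695, -0.0265, 0.159]
orientation: [0.015, 0.71, 0.704, -0.003]
wrist_force: [0.2, -0.6, 0.2]
finger_gap: 0.0857
grip_force: 0.0
10.775 [-0.625 -0.47  -1.025  0.987 -0.01   0.955] tcp [ 0.1695 -0.0265  0.159 ] gp [ 0.1704 -0.0278  0.105 ]
[[ 0.009  1.     0.017]
 [ 1.    -0.009 -0.025]
 [-0.025  0.018 -1.   ]] gap 0.08569947216551854 grip 0.0
```

Driving into the reach limits tilts the tool, and the tilt persists after backing off. The tool is vertical again, so I'll go above the plate and line up.

```bash
python3 -m handwheel '{"deltas": [[0.2,0.54,0.9,-0.5,0],[0.2,0.54,0.9,-0.5,0],[0.2,0.54,0.9,-0.5,0],[0.2,0.54,0.9,-0.5,0],[0.2,0.54,0.9,-0.5,0],[0.2,0.54,0.9,0,0],[0.2,0.54,0.9,0,0],[0.2,0.54,0.9,0,0],[0.2,0.54,0.9,0,0],[0.2,0.54,0.9,0,0],[0.2,0,0,0,-1],[0.2,0,0,0,-1],[0.2,0,0,0,-1],[0.2,0,0,0,-1],[0.2,0,0,0,-1],[0.2,0,0,0,-1],[0.2,0,0,0,-1],[0.2,0,0,0,-1],[0.2,0,0,0,-1],[0.2,0,0,0,-1]]}' 30; python3 st.py
```

```text
clock: 13.28
tcp_pos: [0.53, 0.1878, 0.2609]
orientation: [0.008, -0.085, 0.996, -0.012]
wrist_force: [-0.0, 0.3, -0.3]
finger_gap: 0.0513
grip_force: 0.0
13.275 [ 0.208  0.297 -0.082  1.179 -0.026  0.038] tcp [0.53   0.1878 0.2609] gp [0.531  0.1866 0.2069]
[[-0.986 -0.169  0.017]
 [-0.169  0.985 -0.023]
 [-0.013 -0.025 -1.   ]] gap 0.05129642625562152 grip 0.0
```

```bash
python3 -m handwheel '{"deltas": [[0.2,0,0,0,-1],[0.2,0,0,0,-1],[0.2,0,0,0,-0.5]]}'
cat > look.py <<'E'
import sys
from h import *
from workcell import status,optics
c=optics.read_camera('wrist');cv2.imwrite('pics/'+sys.argv[1],c['frame'][:,:,::-1]);np.savez('w.npz',**c)
P=pts(c);s=status.get_state();A=rot(s['orientation']);p=np.array(s['tcp_pos'])
m=(P[...,2]>.055)&(P[...,2]<.07)&(c['depth']>0)
n,lab,stt,_=cv2.connectedComponentsWithStats(m.astype(np.uint8))
for i in range(1,n):
    if stt[i,4]>60:
        q=P[lab==i];r=cv2.minAreaRect(q[:,:2].astype(np.float32)*1000);print(stt[i],q.mean(0).round(4),r)
E
python3 look.py w1.png; python3 st.py
```

```text
clock: 13.65
tcp_pos: [0.53, 0.1878, 0.2609]
orientation: [0.005, -0.297, 0.955, -0.013]
wrist_force: [-0.1, 0.2, -0.4]
finger_gap: 0.0512
grip_force: 0.0
[ 338   82   20  126 1484] [0.4635 0.2307 0.0628] ((465.5130920410156, 232.95834350585938), (107.76097869873047, 8.62294864654541), 35.28523254394531)
[262 101   9 107 961] [0.5104 0.1791 0.0637] ((511.8294677734375, 180.04263305664062), (93.55516052246094, 7.265556335449219), 35.25689697265625)
[  0 201  47  57 789] [0.6927 0.0327 0.0623] ((698.9443359375, 30.909374237060547), (59.61371994018555, 26.633220672607422), 57.453773498535156)
13.7 [ 0.208  0.297 -0.082  1.179 -0.026 -0.398] tcp [0.5301 0.1878 0.2608] gp [0.531  0.1866 0.2069]
[[-0.822 -0.569  0.018]
 [-0.57   0.822 -0.023]
 [-0.001 -0.029 -1.   ]] gap 0.05100663047236549 grip 0.0
```

View pics/w1.png

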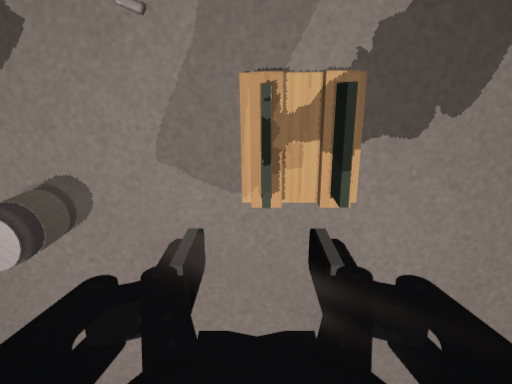

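The wrist view shows the notched plate on the left (column 266, rows 83–208) and the spare on the right (column 345). Grasp point ≈ (0.5256,0.1885), aligned within 1°. Descending now.

```bash
python3 -m handwheel '{"deltas": [[0.2,0.09,0.23,0.5,0],[0.2,0,0,0.8,0],[0.2,0,0,0.8,0],[0.2,0,0,0.7,0],[0.2,0,0,0.6,0],[0.2,0,0,0.5,0],[0.2,0,0,0,0]]}'; python3 st.py
```

```text
clock: 14.58
tcp_pos: [0.5241, 0.1895, 0.1022]
orientation: [0.003, -0.295, 0.955, -0.013]
wrist_force: [-0.6, 0.1, -0.4]
finger_gap: 0.0512
grip_force: 0.0
14.575 [ 0.214  0.418 -0.327  0.817 -0.026 -0.386] tcp [0.5241 0.1895 0.1022] gp [0.5248 0.1882 0.0482]
[[-0.826 -0.564  0.014]
 [-0.564  0.825 -0.023]
 [ 0.002 -0.027 -1.   ]] gap 0.05122103841690084 grip 0.0
```

```bash
python3 -m handwheel '{"deltas": [[0.2,0,0,-0.1,0],[-0.4,0,0,0,0],[-1,0,0,0,0],[-1,0,0,0,0],[-1,0,0,0,0],[-1,0,0,0,0],[-1,0,0,0,0]]}' 60; python3 st.py
```

```text
clock: 15.45
tcp_pos: [0.5257, 0.1898, 0.1067]
orientation: [0.005, -0.296, 0.955, -0.013]
wrist_force: [-1.6, -0.1, 6.3]
finger_gap: 0.007
grip_force: 58.8
15.45 [ 0.213  0.414 -0.32   0.825 -0.026 -0.387] tcp [0.5257 0.1898 0.1067] gp [0.5266 0.1885 0.0527]
[[-0.825 -0.564  0.017]
 [-0.565  0.825 -0.023]
 [-0.001 -0.028 -1.   ]] gap 0.007016982915286454 grip 58.803133964538574
```

Gripped. Next is a straight lift.

```bash
python3 -m handwheel '{"deltas": [[-1,0,0,-0.3,0],[-1,0,0,-0.5,0],[-1,0,0,-0.7,0],[-1,0,0,-0.8,0],[-1,0,0,-1,0],[-1,0,0,-1,0],[-1,0,0,-1,0],[-1,0,0,-0.5,0]]}' 80; python3 st.py
python3 - <<'E'
from h import *
from workcell import optics
c=optics.read_camera('side');cv2.imwrite('pics/side1.png',cv2.resize(c['frame'][90:260,150:350,::-1],None,fx=3.5,fy=3.5,interpolation=cv2.INTER_CUBIC))
E
```

```text
clock: 16.45
tcp_pos: [0.522, 0.195, 0.3407]
orientation: [0.006, -0.295, 0.955, -0.013]
wrist_force: [-0.5, -0.1, -1.4]
finger_gap: 0.007
grip_force: 78.8
16.45 [ 0.224  0.263  0.068  1.362 -0.026 -0.376] tcp [0.522  0.195  0.3407] gp [0.523  0.1938 0.2867]
[[-0.825 -0.564  0.019]
 [-0.565  0.825 -0.022]
 [-0.003 -0.029 -1.   ]] gap 0.006952458552165574 grip 78.80172371864319
```

View pics/side1.png

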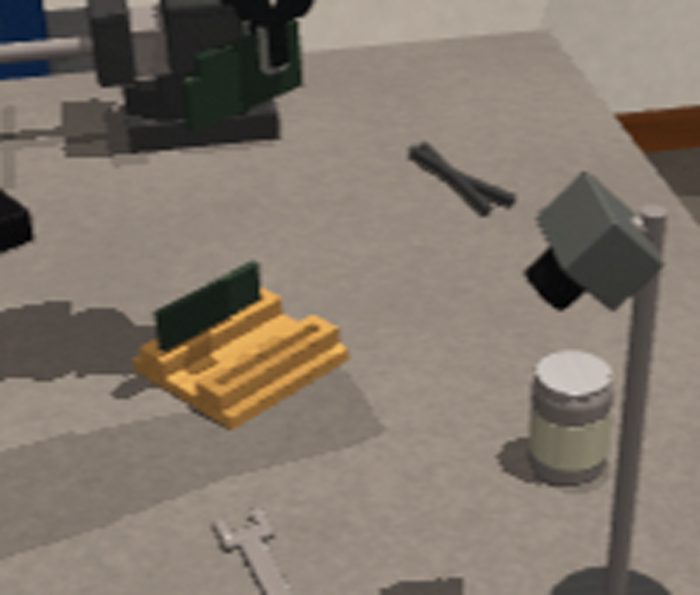

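The plate hangs level at crop (240,85), the spare is undisturbed and the groove is empty. Now I'll roll it back and then work the tilt in at far reach.

```bash
python3 -m handwheel '{"deltas": [[-1,0,0,0,1],[-1,0,0,0,1],[-1,0,0,0,1],[-1,0,0,0,1],[-1,0,0,0,1],[-1,0,0,0,1],[-1,0,0,0,1],[-1,0,0,0,1],[-1,0,0,0,1],[-1,0,0,0,1],[-1,0,0,0,1],[-1,0,0,0,1],[-1,0,0,0,0.7],[-1,-0.6,0.8,0,0],[-1,-0.6,0.8,0,0],[-1,-0.6,0.8,0,0],[-1,-0.6,0.8,0,0],[-1,-0.6,0.8,0,0],[-1,0,1,0,0],[-1,0,1,0,0]]}'; python3 st.py
```

```text
clock: 19.0
tcp_pos: [0.7568, 0.0633, 0.3439]
orientation: [0.013, 0.723, 0.69, -0.003]
wrist_force: [0.4, 0.0, -0.5]
finger_gap: 0.0069
grip_force: 78.8
19.0 [-0.015  0.735  0.83   1.65  -0.023  1.602] tcp [0.7568 0.0633 0.3439] gp [0.7576 0.062  0.2899]
[[ 0.047  0.999  0.015]
 [ 0.999 -0.047 -0.023]
 [-0.022  0.016 -1.   ]] gap 0.006924747348131196 grip 78.8057005405426
```

```bash
python3 -m handwheel '{"deltas": [[-1,0,1,0,0],[-1,0,1,-0.2,0],[-1,0,1,-0.5,0],[-1,0,1,-0.5,0],[-1,0,1,-0.5,0],[-1,0,1,-0.5,0],[-1,0,1,-0.5,0],[-1,0,1,-0.5,0],[-1,0,1,-0.5,0],[-1,0,1,-0.5,0],[-1,0,1,-0.5,0],[-1,0,1,-0.5,0],[-1,0,1,-0.5,0],[-1,0,1,-0.5,0],[-1,0,1,-0.5,0],[-1,0,1,-0.5,0]]}'; python3 st.py
```

```text
clock: 21.0
tcp_pos: [0.9, 0.0225, 0.5039]
orientation: [0.182, 0.698, 0.67, 0.177]
wrist_force: [0.0, -0.4, -0.7]
finger_gap: 0.0065
grip_force: 79.4
21.0 [-0.068  0.804  1.264  1.517  0.017  1.548] tcp [0.9    0.0225 0.5039] gp [0.9265 0.0216 0.4569]
[[ 0.04   0.87   0.491]
 [ 0.999 -0.037 -0.017]
 [ 0.003  0.491 -0.871]] gap 0.006506436368452741 grip 79.42384243011475
```

```bash
python3 -m handwheel '{"deltas": [[-1,0.1,1,-0.2,0],[-1,0.1,1,-0.2,0],[-1,0.1,1,-0.2,0],[-1,0.1,1,-0.2,0],[-1,0.1,1,-0.2,0],[-1,0.1,1,-0.2,0],[-1,0.1,1,-0.2,0]]}'; python3 st.py
```

```text
clock: 21.88
tcp_pos: [0.9433, 0.0361, 0.5781]
orientation: [0.256, 0.672, 0.647, 0.254]
wrist_force: [0.1, -0.7, -1.3]
finger_gap: 0.0068
grip_force: 79.4
21.875 [-0.051  0.767  1.264  1.332  0.018  1.566] tcp [0.9433 0.0361 0.5781] gp [0.9795 0.0352 0.5381]
[[ 0.035  0.74   0.672]
 [ 0.999 -0.033 -0.016]
 [ 0.01   0.672 -0.741]] gap 0.006758294652713874 grip 79.44464921951294
```

```bash
python3 -m handwheel '{"deltas": [[-1,-0.04,-0.6,-0.54,0],[-1,-0.04,-0.8,-0.72,0],[-1,-0.04,-0.8,-0.72,0],[-1,-0.04,-0.8,-0.72,0],[-1,-0.04,-0.8,-0.72,0],[-1,-0.04,-0.8,-0.72,0],[-1,-0.04,-0.8,-0.72,0],[-1,-0.04,-0.8,-0.72,0],[-1,-0.04,-0.8,-0.72,0],[-1,-0.04,-0.8,-0.72,0],[-1,-0.04,-0.8,-0.72,0]]}'; python3 st.py
python3 - <<'E'
from h import *
c=load('side0.npz');P=pts(c);q=P[320:378,320:352].reshape(-1,3);q=q[(q[:,2]>.03)&(q[:,2]<.16)];print('bottle',q.min(0).round(3),q.max(0).round(3))
E
```

```text
clock: 23.25
tcp_pos: [0.4835, 0.0347, 0.5781]
orientation: [0.256, 0.672, 0.647, 0.254]
wrist_force: [-0.2, 0.1, -1.1]
finger_gap: 0.0067
grip_force: 79.5
23.25 [-0.127 -0.323 -0.148  1.012  0.069  1.509] tcp [0.4835 0.0347 0.5781] gp [0.5198 0.0338 0.5382]
[[ 0.035  0.74   0.672]
 [ 0.999 -0.033 -0.016]
 [ 0.01   0.672 -0.74 ]] gap 0.006672338241246052 grip 79.46304559707642
bottle [ 0.594 -0.43   0.03 ] [ 0.645 -0.383  0.151]
```

```bash
python3 -m handwheel '{"deltas": [[-1,-0.6,-0.3,0.35,0],[-1,-0.86,-0.45,0.55,0],[-1,-0.86,-0.45,0.55,0],[-1,-0.86,-0.45,0.55,0],[-1,-0.86,-0.45,0.55,0],[-1,-0.86,-0.45,0.55,0],[-1,-0.86,-0.45,0.55,0],[-1,-0.2,-0.15,0.1,0],[-1,0,0,0,0],[-1,0,0,0,0]]}'; python3 st.py
python3 - <<'E'
from h import *
from workcell import optics
o=[]
for n in('scene','side'):
    c=optics.read_camera(n);np.savez(n+'1.npz',**c)
    y,x=(150,180) if n=='scene' else (60,210)
    o.append(cv2.resize(c['frame'][y:y+130,x:x+130,::-1],None,fx=3,fy=3,interpolation=cv2.INTER_CUBIC))
cv2.imwrite('pics/mid.png',np.hstack(o))
E
```

```text
clock: 24.5
tcp_pos: [0.4844, -0.2013, 0.3808]
orientation: [0.256, 0.672, 0.647, 0.253]
wrist_force: [-1.0, 0.6, -1.5]
finger_gap: 0.0066
grip_force: 79.5
24.5 [-0.746 -0.21  -0.527  0.656  0.46   1.006] tcp [ 0.4844 -0.2013  0.3808] gp [ 0.5207 -0.2022  0.3408]
[[ 0.034  0.74   0.672]
 [ 0.999 -0.031 -0.017]
 [ 0.009  0.672 -0.741]] gap 0.006574079122685897 grip 79.48937773704529
```

View pics/mid.png

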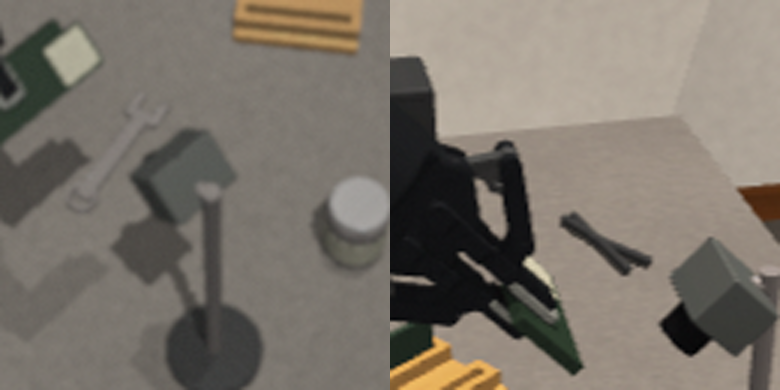

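The pale label is visible in the scene view at about pixel (204,168), face up, with the fingers well off it. I'll measure its centre and work out the remaining shift.

```bash
cat > lab.py <<'E'
from h import *
from workcell import status,optics
import sys
c=optics.read_camera('scene');P=pts(c);hsv=cv2.cvtColor(c['frame'],cv2.COLOR_RGB2HSV)
m=(hsv[...,2]>130)&(P[...,2]>.12)&(c['depth']>0);m[:140]=0;m[260:]=0;m[:,:150]=0;m[:,260:]=0
n,l,s,ce=cv2.connectedComponentsWithStats(m.astype(np.uint8));i=1+s[1:,4].argmax();q=P[l==i]
L=(q.min(0)+q.max(0))/2;L=q.mean(0);nn=np.linalg.svd(q-L)[2][2];nn*=np.sign(nn[2])
st=status.get_state();A=rot(st['orientation']);g=np.array(st['tcp_pos'])+.054*A[:,2]
d=np.array([-.706,.03,-.707]);lens=np.array([.6305,-.151,.27]);y=np.array([.042,.999,0]);x=np.cross(y,d)
r=L-lens;print(s[i],ce[i].round(1),'label',L.round(4),'normal',nn.round(3),'in tool from gp',(A.T@(L-g)).round(4))
print('along',(r@d).round(4),'lat',(r@x).round(4),(r@y).round(4),'move units',(A.T@(lens+.14*d-L)/.04).round(2), 'ang',np.arccos(abs(A[:,1]@d)).round(3))
E
python3 lab.py
```

```text
[195 159  18  19 203] [203.9 168. ] label [ 0.539  -0.144   0.3287] normal [ 0.745 -0.025  0.667] in tool from gp [0.0585 0.0039 0.0201]
along 0.0233 lat 0.1064 0.0032 move units [-0.11 -2.78  2.8 ] ang 0.057
```

```bash
python3 -m handwheel '{"deltas": [[-1,-0.1,-0.3,0.3,0],[-1,0,-0.5,0.5,0],[-1,0,-0.5,0.5,0],[-1,0,-0.5,0.5,0],[-1,0,-0.5,0.5,0],[-1,0,-0.3,0.3,0],[-1,0,-0.2,0.2,0],[-1,0,0,0,0],[-1,0,0,0,0],[-1,0,0,0,0],[-1,0,0,0,0]]}'; python3 st.py; python3 lab.py
```

```text
clock: 26.02
tcp_pos: [0.4761, -0.2042, 0.2215]
orientation: [0.255, 0.673, 0.647, 0.253]
wrist_force: [1.8, -0.1, -0.7]
finger_gap: 0.0068
grip_force: 79.5
26.025 [-0.767 -0.078 -0.841  0.219  0.471  0.988] tcp [ 0.4761 -0.2042  0.2215] gp [ 0.5123 -0.2051  0.1814]
[[ 0.035  0.741  0.671]
 [ 0.999 -0.032 -0.017]
 [ 0.01   0.671 -0.742]] gap 0.006793294109732169 grip 79.49148774147034
[200 194  15  16 153] [207.  201.3] label [ 0.5307 -0.1468  0.1692] normal [ 0.754 -0.033  0.656] in tool from gp [0.0587 0.0037 0.0204]
along 0.1419 lat -0.0006 0.0 move units [ 0.    0.05 -0.02] ang 0.058
```

The label is 142 mm along the lens axis, centred to within 1 mm, and 0.06 rad off square. Handing in.

```bash
python3 -c "
from workcell import hand_in
print(hand_in())"
```

```text
the job is handed in; nothing more can be done
None
```

I handed the job in at 26 s: the notched plate is held by its plain half with its label face up, about 142 mm along the lens axis, centred to within 1 mm and 0.06 rad off square. No verdict came back, joint 3 read 1.265 against its printed 1.26 limit while tilting, and I saw the spare and bench items unmoved but did not re-measure them.

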